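Throw off the top roller of the cover press through the guard windows

TASK

A book cover is stuck between the rollers of the bench roller press. Free it by throwing off the top roller: with the fingertips, reach down through each of the two open windows in the guard and press the steel lever inside right down to its stop, in either order, so that both levers stay down. Do not touch the guard or the edging of its windows at any time, and leave the cover, the jar, the weight and the brush lying where they are.

Things in the scene. Friction and masses are not known exactly. Their poses are not given: they have to be found in the camera images.
- lever_left (a joint): the left throw-off lever's angle in rad, 0 = all the way up, growing as the paddle is pressed down, 0.40 = on its lower stop. Hinge is level, along the machine's y axis, 65 mm beyond the paddle centre (away from the robot). It stays where it is left; pressing at the paddle takes about 5 to 8 N, then it meets a hard stop
- lever_right (a joint): the right throw-off lever's angle in rad, 0 = all the way up, growing as the paddle is pressed down, 0.40 = on its lower stop. Hinge is level, along the machine's y axis, 65 mm beyond the paddle centre (away from the robot). It stays where it is left; pressing at the paddle takes about 5 to 8 N, then it meets a hard stop
- lever_left_pad (a point): centre of the top face of the left lever's flat steel paddle, 38 x 36 mm (x, y) and 6 mm thick, seen inside the left window. The point moves with the lever: about 13 mm below window_left when up, about 39 mm below it when fully down, with under 2 mm sideways motion. Its x axis runs along the machine away from the robot, tilted by 0.2 rad (paddle end raised) when up and 0.2 rad the other way when down
- lever_right_pad (a point): centre of the top face of the right lever's flat steel paddle, 38 x 36 mm (x, y) and 6 mm thick, seen inside the right window. The point moves with the lever: about 13 mm below window_right when up, about 39 mm below it when fully down, with under 2 mm sideways motion. Its x axis runs along the machine away from the robot, tilted by 0.2 rad (paddle end raised) when up and 0.2 rad the other way when down
- window_left (a point): centre of the left window (the +y side) in the guard's top sheet, at the height of the sheet's top face, 169 mm above the bench. Clear opening 76 mm along x and 84 mm along y inside a black rubber edging 5 mm thick that stands 1.5 mm above the sheet. x = along the machine away from the robot, y = to the machine's left, z up
- window_right (a point): centre of the right window (the -y side) in the guard's top sheet, at the height of the sheet's top face, 169 mm above the bench. Clear opening 76 mm along x and 84 mm along y inside a black rubber edging 5 mm thick that stands 1.5 mm above the sheet. x = along the machine away from the robot, y = to the machine's left, z up
- guard: fixed folded aluminium guard over the rollers, 164 x 430 mm (x, y), flat top 169 mm above the bench, clear pane between its two windows; nothing of the press is higher. Origin on the bench under the press's middle; x away from the robot, y to the machine's left. The press below, 400 mm along x, turns with it; a crank stands out on its right to 325 mm from the middle, 75 to 115 mm high
- cover: loose book cover in blue cloth, opened flat, 284 x 190 x 4 mm, lying through the rollers on the feed and delivery tables 75 mm above the bench; origin under its middle
- roller: the top roller, dark rubber, 52 mm across, 220 mm long, under the guard between the levers; it lies on the cover by its weight and each lever lifts its own end. Origin at its middle: 105 mm above the bench when down, about 111 mm when both levers are down; y along the roller
- paste_jar: loose white jar with a lid, 68 mm across, 85 mm high, standing on the bench beside the press; origin under its middle
- weight: loose dark steel weight with a knob, 64 mm across, 84 mm high, standing on the bench beside the press; origin under its middle
- brush: loose paste brush about 200 mm long lying on the bench beside the press, at most 40 mm high; origin under its middle

How it is judged:
By the outcome, as a careful person would: the job done as asked, in the order asked, and still so for the second after the job is handed in, with the robot touching nothing.
It also fails if it takes over 35 s, if anything falls off the work surface, if the arm or the gripper's body presses on something with over 40 N, if the wrist force passes 120 N, or if a joint passes its speed limit or range.

ROBOT

A 6-joint arm with a two-finger parallel gripper is mounted at the origin on the work surface. World frame = base frame: x ahead of the robot, y to its left, z up, the work surface at z = 0. Lengths are in m, angles in rad, forces in N, time in s.
With the tool pointing down it reaches from about 0.25 to 0.725 m from the base axis. Payload 4 kg.
Tool frame: the origin (TCP) lies on the centre line of the jaws, within the pads' length; the fingertips stand 19 mm ahead of it and the grasp point (between the pads) is the TCP; z points along the fingers, y is the direction in which the jaws open and shut (so a half turn about z gives the same grasp; the last joint's range is limited). The gripper opens to 85 mm and grips with 20 to 120 N. Pads are 22 mm wide; open, the fingers measure 114 mm over their backs; the gripper's body (76 mm by 85 mm) begins 54 mm behind the grasp point. The pads swing forward as they close: fully open they stand 13 mm farther back than shut.
Start: joints at [-1.242, 0.241, 0.005, 1.335, 0, 1.571], TCP at [0.161, -0.473, 0.25] pointing down, gripper open.
Joint ranges: [-2.72, 2.72], [-1.05, 1.87], [-1.09, 1.28], [-1.99, 2.15], [-1.42, 1.44], [-3.14, 3.14]. Speed limits (rad/s): [2.79, 2.79, 3.14, 3.14, 3.14, 3.14].

INTERFACE

Orientations are given as a unit quaternion [x, y, z, w].
In Python, from workcell import bot gives the robot as it stands. The module is installed in compiled form; this text tells all that it offers.
- The arm moves only by the shell command python3 -m handwheel 'ROWS' [OPENING]. ROWS is JSON, a list of rows, each an object of numbers: "dx", "dy", "dz": the shift along the tool's x, y, z as a fraction of full scale; "ax", "ay", "az": the turn, a rotation vector about the tool's x, y, z as a fraction of full scale. In form: [{"dx": .., "dy": .., "dz": .., "ax": .., "ay": .., "az": ..}, ...]. A call has 1 to 12 rows; each row shifts and turns the commanded pose from where the row before left it, along the tool's axes as they then stand; what a row does not reach is not made up. Full scale, the value 1, is 2.5 cm for a shift and 0.15 rad for a turn. A row lasts 1/10 s, in which the tool goes at most 50 mm and 8.59 degrees, less where a joint would pass 70% of its speed; a pose out of reach is approached as far as the arm can. A call with a number of a shift or a turn outside -1 to 1 is refused whole. A call with a gripper value outside its range is refused whole. OPENING is the gripper's target within -1 to 1 (fully open at 1, half-way at 0, shut at -1), set as the call begins (- or left out, the last holds). The fingers move at their own pace and stop on an object; the grip force is fixed at half the most. Time passes only in rows, so rows that do not move let the fingers close. It gives the time, the measured TCP pose, the force and the opening at its end, in the units of the state.
- bot.get_obs(): the state, without advancing time (a new reading comes with each control period).
- bot.camera(name): name is "scene" or "top" or "wrist"; returns a dict with "img" (480x640x3 uint8, red, green, blue), "intrinsics" (3x3 intrinsics, pixels), "eye" and "rotation" of the camera in the world. Camera axes: x right, y down, z forward; pixel columns grow to the right and rows downward; lengths in m; the calibration is good to about 2 mm. The wrist camera is an equidistant fisheye: a pixel r from the principal point sees the ray r / f radians off the axis. A picture is of the moment at which its call begins. There is no depth.
- bot.job_done(): hands the job in, once; it reports no verdict.
Trained networks look in a picture, given as the dict that the camera call returned (one of the last four; its "shot" number tells which), for a name from the list of things; names that differ only in an ending like _2 or _b are one class to them, and where a whole thing is asked for, a point or a joint stands for the part that bears it (a point fixed in the world has none). Each returns a list of dicts, best first, with "confidence" (0 to 1); they miss things now and then, are a little off and sometimes report something else, mostly with a low value. They report only what shows in the picture. A call takes as long as a camera call.
- bot.trace(thing, picture): "region" (480x640 bool, what is visible of it) and "rect" ([centre column, centre row, width, height] in pixels, round what is visible of it).
The state is a dict: "clock": time; "joint_pos": joint angles; "joint_vel": joint speeds; "tau": joint torques, N m; "eef_pos": TCP position; "tool_rot": TCP orientation; "ft_force": force on the tool from outside, world axes, zero at the start; "ft_torque": the same for the moment, N m; "grip_width": finger opening in m.
Only numpy, scipy, OpenCV 4.12 (cv2) and the standard library are available. Lean on these libraries where they do the work, as an engineer would, in place of code of your own. Each camera call takes 0.05 s, during which the arm holds its last target.

## Working session

There is one attempt and no reset: what is moved stays moved. The work goes in short steps, Python scripts to look and compute and a shell command to move; the robot and the scene stay as the last step left them, time stands still between calls to the robot, and variables do not carry over. Pictures are saved under pics/ and viewed, and the job is handed in when it is done.

```bash
mkdir -p pics; cat > h.py <<'E'
import numpy as np, cv2
from workcell import bot
def save(c,n): cv2.imwrite('pics/'+n,cv2.cvtColor(c['img'],cv2.COLOR_RGB2BGR))
def ray(c,uv):
    K=np.array(c['intrinsics']);R=np.array(c['rotation'])
    d=R@np.array([(uv[0]-K[0,2])/K[0,0],(uv[1]-K[1,2])/K[1,1],1.]);return np.array(c['eye']),d/np.linalg.norm(d)
def onz(c,uv,z):
    e,d=ray(c,uv);return e+d*(z-e[2])/d[2]
def proj(c,p):
    K=np.array(c['intrinsics']);R=np.array(c['rotation']);q=R.T@(np.array(p)-np.array(c['eye']))
    return (K@q/q[2])[:2]
E
python3 - <<'E'
from h import *
o=bot.get_obs();print({k:np.round(v,3).tolist() for k,v in o.items()})
for n in ['top','scene']:
    c=bot.camera(n);save(c,n+'0.png');print(n,c['eye'],c['rotation'],c['intrinsics'])
    for t in ['window_left','lever_left_pad','lever_right_pad','guard','roller','cover']:
        try: print(t,[(r['confidence'],np.round(r['rect'])) for r in bot.trace(t,c)])
        except Exception as e: print(t,e)
E
```

```text
{'clock': 0.0, 'joint_pos': [-1.242, 0.241, 0.004, 1.335, -0.0, 1.571], 'joint_vel': [-0.001, 0.001, 0.002, 0.001, 0.002, 0.0], 'tau': [-0.0, -37.232, 25.241, 0.017, -0.0, 0.0], 'eef_pos': [0.161, -0.473, 0.249], 'tool_rot': [0.987, 0.164, -0.0, -0.001], 'ft_force': [0.031, 0.143, 1.323], 'ft_torque': [0.006, -0.014, 0.009], 'grip_width': 0.085}
top [0.29425152 0.06366558 1.28658815] [-0.69476324  0.71249169 -0.06927745  0.06971566] [[564.46271554   0.         324.32775272]
 [  0.         564.46271554 240.53897528]
 [  0.           0.           1.        ]]
window_left [(0.6, array([377., 249., 221., 114.]))]
lever_left_pad [(0.87, array([304., 258.,  20.,  29.]))]
lever_right_pad [(0.95, array([452., 237.,  26.,  32.]))]
guard [(0.77, array([379., 247., 223., 107.]))]
roller [(0.72, array([376., 255., 184.,  31.]))]
cover [(0.97, array([373., 251., 103., 138.])), (0.58, array([382., 248., 221., 110.]))]
scene [1.18816198 0.64617225 0.91797892] [ 0.37547911  0.8309029  -0.36938751 -0.17935627] [[469.7004028    0.         319.83472547]
 [  0.         469.7004028  253.7061506 ]
 [  0.           0.           1.        ]]
window_left [(0.59, array([286., 237., 169., 107.])), (0.28, array([337., 248.,  18.,  11.]))]
lever_left_pad [(0.6, array([337., 249.,  17.,  14.]))]
lever_right_pad [(0.56, array([243., 207.,  14.,  11.]))]
guard [(0.6, array([288., 238., 167., 112.]))]
roller []
cover [(0.71, array([280., 268., 107.,  57.])), (0.2, array([199., 230.,  21.,  30.]))]
```

View pics/top0.png

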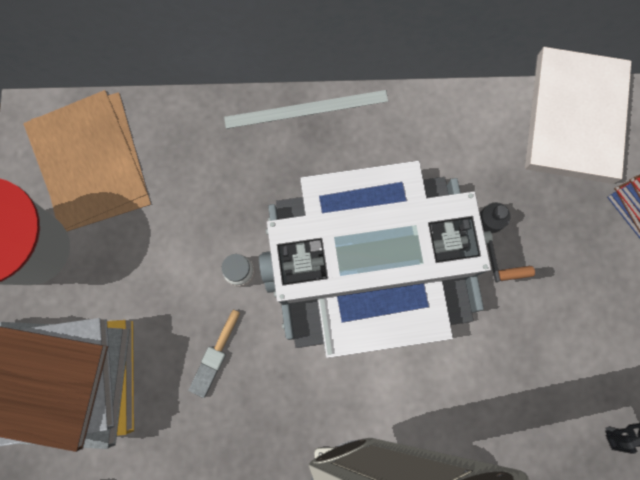

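View pics/scene0.png

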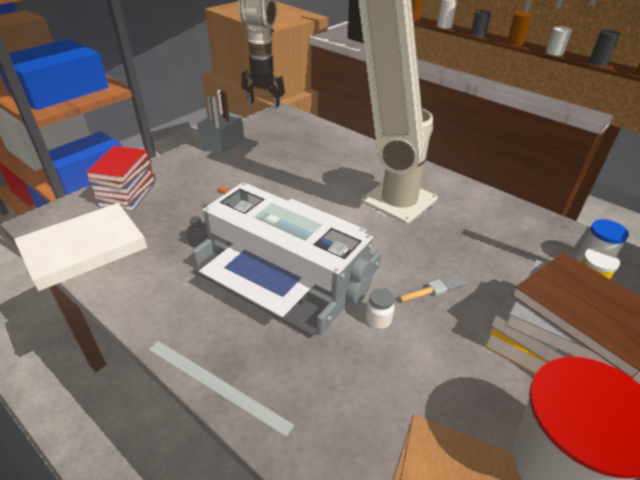

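```bash
sed -i "s/R=np.array(c\['rotation'\])/R=Ro.from_quat(c['rotation']).as_matrix()/; 1a from scipy.spatial.transform import Rotation as Ro" h.py
python3 - <<'E'
from h import *
im=cv2.imread('pics/top0.png')
cv2.imwrite('pics/topcrop.png',cv2.resize(im[180:320,250:500],None,fx=3.2,fy=3.2,interpolation=cv2.INTER_CUBIC))
E
```

```text
(no output)
```

View pics/topcrop.png

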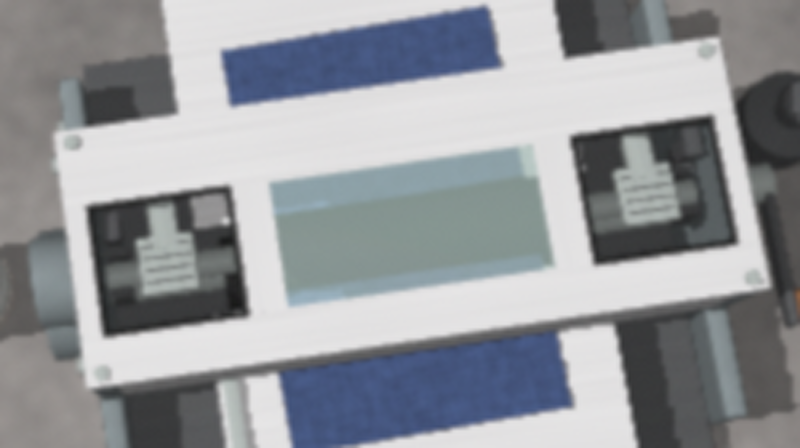

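```bash
python3 - <<'E'
from h import *
c=bot.camera('top')
f=lambda p:(250+(p[0]+.5)/3.2-.5,180+(p[1]+.5)/3.2-.5)
W=[[(88,206),(231,188),(247,316),(103,336)],[(572,136),(715,117),(736,243),(594,264)],[(57,130),(716,40),(769,285),(87,387)]]
for w in W:
    P=np.array([onz(c,f(p),.1695)[:2] for p in w]);print(np.round(P,4).tolist(),'cen',P.mean(0).round(4),'sides',[np.linalg.norm(P[i]-P[(i+1)%4]).round(4) for i in range(4)])
    d=P[0]+P[3]-P[1]-P[2];print('yaw of y axis',np.arctan2(-d[0],d[1]))
for t in ['lever_left_pad','lever_right_pad']:
    r=bot.trace(t,c)[0];print(t,r['confidence'],r['rect'],onz(c,r['rect'][:2],.156),onz(c,r['rect'][:2],.13))
c2=bot.camera('scene');im=c2['img'];s=im[170:320,180:390]
save({'img':cv2.resize(s,None,fx=3.8,fy=3.8,interpolation=cv2.INTER_CUBIC)},'scenecrop.png')
import pickle
E
```

```text
[[0.5123, 0.1568], [0.5216, 0.0665], [0.4401, 0.0585], [0.4298, 0.1482]] cen [0.476  0.1075] sides [np.float64(0.0908), np.float64(0.0819), np.float64(0.0903), np.float64(0.0829)]
yaw of y axis 0.10788929940459256
[[0.5497, -0.1506], [0.5598, -0.2422], [0.4783, -0.2491], [0.4673, -0.1593]] cen [ 0.5138 -0.2003] sides [np.float64(0.0921), np.float64(0.0817), np.float64(0.0904), np.float64(0.0829)]
yaw of y axis 0.11583602181542929
[[0.562, 0.1761], [0.6104, -0.2467], [0.4513, -0.2676], [0.3985, 0.1584]] cen [ 0.5055 -0.0449] sides [np.float64(0.4255), np.float64(0.1605), np.float64(0.4292), np.float64(0.1645)]
yaw of y axis 0.11876175345854627
lever_left_pad 0.95 [302.8, 256.9, 21.2, 32.3] [0.48700189 0.10608582 0.156     ] [0.49143454 0.10706135 0.13      ]
lever_right_pad 0.81 [451.2, 237.8, 22.9, 26.4] [ 0.51885262 -0.19771539  0.156     ] [ 0.52401774 -0.20372634  0.13      ]
```

View pics/scenecrop.png

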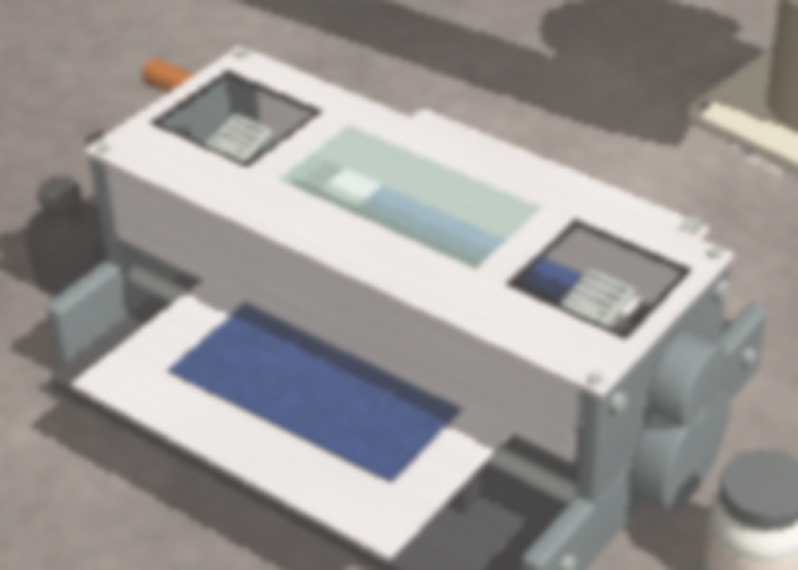

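```bash
python3 -m handwheel '[{"az":0.69},{"az":0.69},{"dx":0.5,"dy":-0.3},{"dx":0.96,"dy":-0.57},{"dx":0.96,"dy":-0.57},{"dx":0.96,"dy":-0.57},{"dx":0.96,"dy":-0.57},{"dx":0.96,"dy":-0.57},{"dx":0.96,"dy":-0.57},{"dx":0.96,"dy":-0.57},{"dx":0.5,"dy":-0.3},{}]' -1
python3 - <<'E'
from h import *
c=bot.camera('top')
f=lambda p:(250+(p[0]+.5)/3.2-.5,180+(p[1]+.5)/3.2-.5)
for p in [(167,264),(648,197)]: print(onz(c,f(p),.156))
c=bot.camera('wrist');save(c,'w0.png');print(c['eye'],c['rotation'],c['intrinsics'])
E
```

```text
[0.47624971 0.1082122  0.156     ]
[ 0.51169294 -0.19917468  0.156     ]
[ 0.23782187 -0.44597382  0.37221289] [ 0.8029218  -0.57459244 -0.09227236  0.12901908] [[371.64829954   0.         322.11062666]
 [  0.         371.64829954 235.42716415]
 [  0.           0.           1.        ]]invalid input
```

View pics/w0.png

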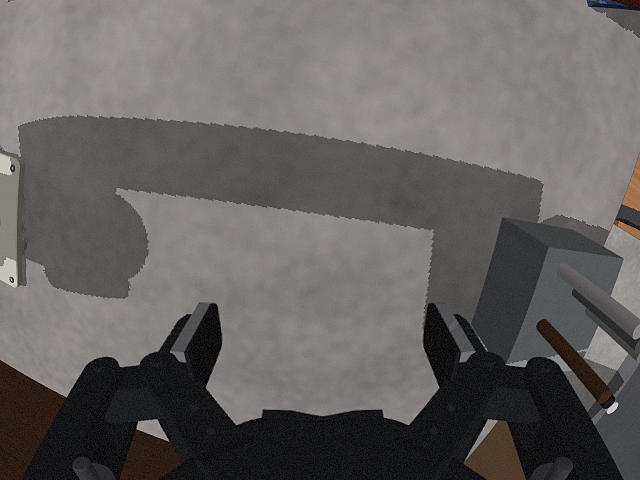

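```bash
python3 -m handwheel '[{"az":0.69},{"az":0.69},{"dx":0.5,"dy":-0.3},{"dx":0.96,"dy":-0.57},{"dx":0.96,"dy":-0.57},{"dx":0.96,"dy":-0.57},{"dx":0.96,"dy":-0.57},{"dx":0.96,"dy":-0.57},{"dx":0.96,"dy":-0.57},{"dx":0.96,"dy":-0.57},{"dx":0.5,"dy":-0.3},{"dx":0}]' -1
```

```text
invalid input
```

```bash
python3 -m handwheel '[{"dx":0,"dy":0,"dz":0,"ax":0,"ay":0,"az":0.69},{"dx":0,"dy":0,"dz":0,"ax":0,"ay":0,"az":0.69}]' -1
```

```text
clock: 1.2
eef_pos: [0.1614, -0.4732, 0.2503]
tool_rot: [0.998, 0.059, 0.0, 0.0]
ft_force: [-0.6, 0.1, 0.1]
grip_width: 0.0589
```

```bash
python3 -m handwheel '[{"dx":0.5,"dy":-0.3,"dz":0,"ax":0,"ay":0,"az":0},{"dx":0.96,"dy":-0.57,"dz":0,"ax":0,"ay":0,"az":0},{"dx":0.96,"dy":-0.57,"dz":0,"ax":0,"ay":0,"az":0},{"dx":0.96,"dy":-0.57,"dz":0,"ax":0,"ay":0,"az":0},{"dx":0.96,"dy":-0.57,"dz":0,"ax":0,"ay":0,"az":0},{"dx":0.96,"dy":-0.57,"dz":0,"ax":0,"ay":0,"az":0},{"dx":0.96,"dy":-0.57,"dz":0,"ax":0,"ay":0,"az":0},{"dx":0.96,"dy":-0.57,"dz":0,"ax":0,"ay":0,"az":0},{"dx":0.96,"dy":-0.57,"dz":0,"ax":0,"ay":0,"az":0},{"dx":0.96,"dy":-0.57,"dz":0,"ax":0,"ay":0,"az":0},{"dx":0.5,"dy":-0.3,"dz":0,"ax":0,"ay":0,"az":0},{"dx":0,"dy":0,"dz":0,"ax":0,"ay":0,"az":0}]' -1
python3 - <<'E'
from h import *
c=bot.camera('wrist');save(c,'w1.png');print(c['eye'],c['rotation'])
E
```

```text
clock: 2.4
eef_pos: [0.3846, -0.3002, 0.2503]
tool_rot: [0.998, 0.063, 0.0, -0.0]
ft_force: [-0.1, 0.6, 0.7]
grip_width: -0.0004
[ 0.46459708 -0.28883992  0.37214787] [ 0.74085354 -0.65268148 -0.10489153  0.11891462]
```

View pics/w1.png

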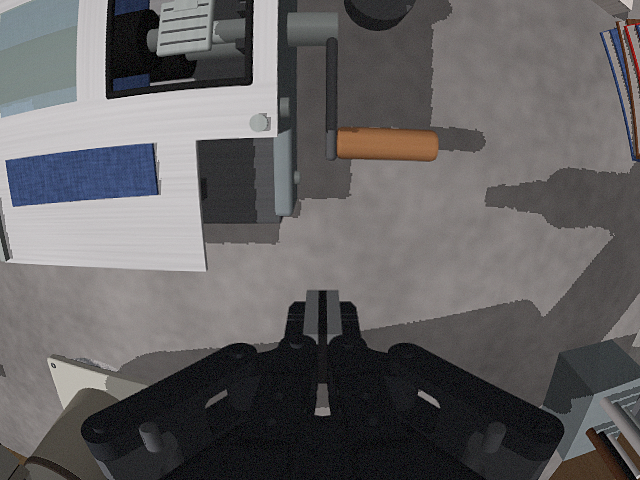

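```bash
python3 -m handwheel '[{"dx":0.7,"dy":-0.84,"dz":0,"ax":0,"ay":0,"az":0},{"dx":0.7,"dy":-0.84,"dz":0,"ax":0,"ay":0,"az":0},{"dx":0.7,"dy":-0.84,"dz":0,"ax":0,"ay":0,"az":0},{"dx":0.7,"dy":-0.84,"dz":0,"ax":0,"ay":0,"az":0},{"dx":0,"dy":0,"dz":0,"ax":0,"ay":0,"az":0},{"dx":0,"dy":0,"dz":0,"ax":0,"ay":0,"az":0}]'
cat >> h.py <<'E'
def wz(c,uv,z):
    K=np.array(c['intrinsics']);R=Ro.from_quat(c['rotation']).as_matrix()
    a=(uv[0]-K[0,2])/K[0,0];b=(uv[1]-K[1,2])/K[1,1];t=np.hypot(a,b)
    d=R@np.array([a/t*np.sin(t),b/t*np.sin(t),np.cos(t)]);e=np.array(c['eye']);return e+d*(z-e[2])/d[2]
E
python3 - <<'E'
from h import *
import pickle
c=bot.camera('wrist');save(c,'w2.png');pickle.dump({k:c[k] for k in('eye','rotation','intrinsics')},open('w2.pkl','wb'))
for t in ['window_right','lever_right_pad']: print(t,[(r['confidence'],r['rect']) for r in bot.trace(t,c)])
E
```

```text
clock: 3.05
eef_pos: [0.442, -0.2102, 0.2503]
tool_rot: [0.998, 0.061, -0.0, 0.0]
ft_force: [-0.2, -0.3, -0.3]
grip_width: -0.0001
window_right [(0.57, [213.5, 128.0, 425.7, 255.6])]
lever_right_pad [(0.62, [318.1, 109.8, 64.6, 98.0])]
```

View pics/w2.png

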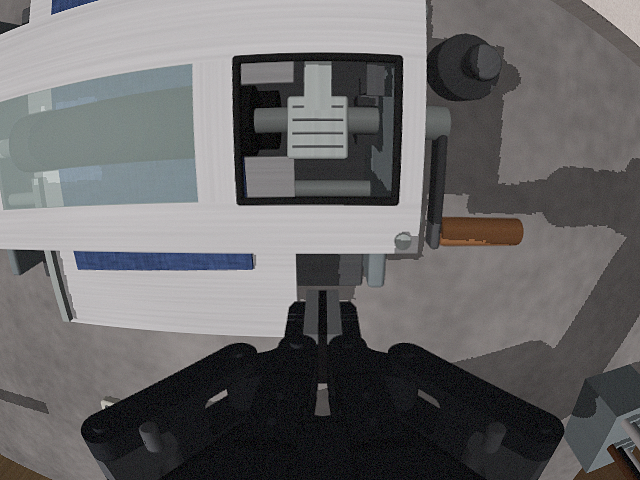

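```bash
cat > m.py <<'E'
from h import *
import pickle
def meas(pk,inner,pad):
    c=pickle.load(open(pk,'rb'))
    th=.12;mx=np.array([np.cos(th),np.sin(th)]);my=np.array([-np.sin(th),np.cos(th)])
    for n,pp,z in [('win',inner,.1705),('pad',pad,None)]:
        zz=[z]*4 if z else [.156-.0038]*2+[.156+.0038]*2
        if not z: zz=[.156-.0038]*2+[.156+.0038]*2
        P=np.array([wz(c,p,h)[:2] for p,h in zip(pp,zz)])
        d=P[0]+P[3]-P[1]-P[2];yaw=np.arctan2(-d[0],d[1]);cen=P.mean(0);print(n,'cen',cen.round(4),'sides',[np.linalg.norm(P[i]-P[(i+1)%4]).round(4) for i in range(4)],'yaw',yaw.round(3))
    t=bot.get_obs();tc=t['eef_pos'];R=Ro.from_quat(t['tool_rot']).as_matrix()
    print('tcp',tc.round(4),'tool axes\n',R.round(3),'to pad in tool:',(R.T@np.r_[cen-tc[:2],0]).round(4))
E
python3 - <<'E'
from m import *
meas('w2.pkl',[(240,61),(396,60),(394,199),(244,199)],[(289,97),(346,97),(347,158),(290,158)])
E
```

```text
win cen [ 0.5155 -0.198 ] sides [np.float64(0.0837), np.float64(0.0774), np.float64(0.0844), np.float64(0.0771)] yaw 0.123
pad cen [ 0.5161 -0.1976] sides [np.float64(0.0331), np.float64(0.0354), np.float64(0.0326), np.float64(0.0355)] yaw 0.12
tcp [ 0.4418 -0.2108  0.2503] tool axes
 [[ 0.993  0.12  -0.   ]
 [ 0.12  -0.993 -0.   ]
 [-0.     0.    -1.   ]] to pad in tool: [ 0.0753 -0.0043 -0.    ]
```

```bash
python3 -m handwheel '[{"dx":0.75,"dy":-0.04,"dz":0,"ax":0,"ay":0,"az":0},{"dx":0.75,"dy":-0.04,"dz":0,"ax":0,"ay":0,"az":0},{"dx":0.75,"dy":-0.04,"dz":0,"ax":0,"ay":0,"az":0},{"dx":0.75,"dy":-0.04,"dz":0,"ax":0,"ay":0,"az":0},{"dx":0,"dy":0,"dz":0,"ax":0,"ay":0,"az":0},{"dx":0,"dy":0,"dz":0.6,"ax":0,"ay":0,"az":0},{"dx":0,"dy":0,"dz":0.6,"ax":0,"ay":0,"az":0},{"dx":0,"dy":0,"dz":0.4,"ax":0,"ay":0,"az":0},{"dx":0,"dy":0,"dz":0,"ax":0,"ay":0,"az":0},{"dx":0,"dy":0,"dz":0,"ax":0,"ay":0,"az":0}]'
python3 - <<'E'
from h import *
c=bot.camera('wrist');save(c,'w3.png');c=bot.camera('top');save({'img':cv2.resize(c['img'][160:320,250:520],None,fx=2.9,fy=2.9)},'t3.png')
print(bot.get_obs()['eef_pos'])
E
```

```text
clock: 4.2
eef_pos: [0.5161, -0.1972, 0.2106]
tool_rot: [0.998, 0.06, -0.0, 0.0]
ft_force: [-0.6, 0.4, 0.1]
grip_width: -0.0004
[ 0.51674397 -0.19717711  0.21122746]
```

View pics/w3.png

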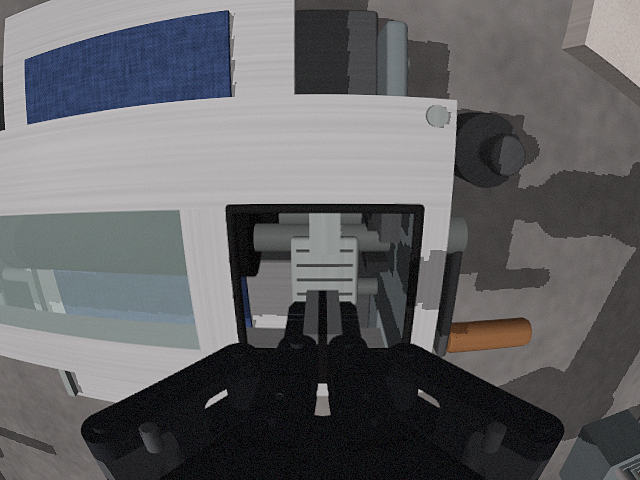

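View pics/t3.png

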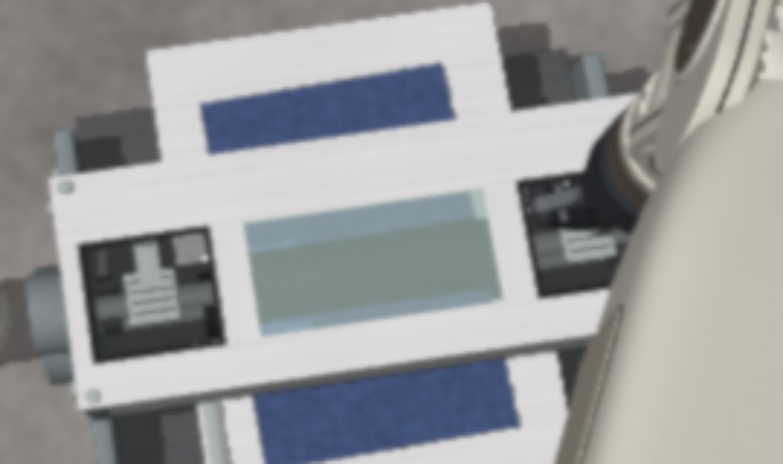

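```bash
python3 - <<'E'
from h import *
c=bot.camera('wrist');K=c['intrinsics'];Rc=Ro.from_quat(c['rotation']).as_matrix()
o=bot.get_obs();Rt=Ro.from_quat(o['tool_rot']).as_matrix()
e=Rt.T@(np.array(c['eye'])-o['eef_pos']);print('cam in tool',e)
for uv in [(322,290),(290,340),(230,350),(245,345),(85,420),(398,345),(416,355)]:
    a=(uv[0]-K[0,2])/K[0,0];b=(uv[1]-K[1,2])/K[1,1];t=np.hypot(a,b)
    d=Rt.T@Rc@np.array([a/t*np.sin(t),b/t*np.sin(t),np.cos(t)])
    for x in (.011,0): print(uv,x,(e+d*(x-e[0])/d[0]).round(4))
E
```

```text
cam in tool [ 0.08072973 -0.00115547 -0.12183867]
(322, 290) 0.011 [ 0.011  -0.0012  0.0169]
(322, 290) 0 [ 0.     -0.0012  0.0388]
(290, 340) 0.011 [ 0.011  -0.0117 -0.0201]
(290, 340) 0 [ 0.     -0.0134 -0.004 ]
(230, 350) 0.011 [ 0.011  -0.0305 -0.0269]
(230, 350) 0 [ 0.     -0.0351 -0.0119]
(245, 345) 0.011 [ 0.011  -0.0261 -0.0237]
(245, 345) 0 [ 0.     -0.0301 -0.0082]
(85, 420) 0.011 [ 0.011  -0.0636 -0.0654]
(85, 420) 0 [ 0.     -0.0734 -0.0565]
(398, 345) 0.011 [ 0.011   0.0234 -0.0237]
(398, 345) 0 [ 0.      0.0272 -0.0082]
(416, 355) 0.011 [ 0.011   0.0281 -0.0296]
(416, 355) 0 [ 0.      0.0327 -0.0151]
```

```bash
python3 -m handwheel '[{"dx":0,"dy":0,"dz":0.4,"ax":0,"ay":0,"az":0},{"dx":0,"dy":0,"dz":0.4,"ax":0,"ay":0,"az":0},{"dx":0,"dy":0,"dz":0.4,"ax":0,"ay":0,"az":0},{"dx":0,"dy":0,"dz":0.3,"ax":0,"ay":0,"az":0},{"dx":0,"dy":0,"dz":0.3,"ax":0,"ay":0,"az":0},{"dx":0,"dy":0,"dz":0.2,"ax":0,"ay":0,"az":0},{"dx":0,"dy":0,"dz":0,"ax":0,"ay":0,"az":0}]'
python3 -m handwheel '[{"dx":0,"dy":0,"dz":0.12,"ax":0,"ay":0,"az":0},{"dx":0,"dy":0,"dz":0.12,"ax":0,"ay":0,"az":0},{"dx":0,"dy":0,"dz":0,"ax":0,"ay":0,"az":0}]'
```

```text
clock: 5.05
eef_pos: [0.5155, -0.1967, 0.1596]
tool_rot: [0.998, 0.061, -0.001, -0.0]
ft_force: [0.9, -0.4, 0.3]
grip_width: -0.0001
clock: 5.35
eef_pos: [0.516, -0.1967, 0.1545]
tool_rot: [0.998, 0.061, -0.0, -0.0]
ft_force: [-2.3, 1.2, 5.6]
grip_width: -0.0001
```

```bash
python3 -m handwheel '[{"dx":0,"dy":0,"dz":0.08,"ax":0,"ay":0,"az":0},{"dx":0,"dy":0,"dz":0.08,"ax":0,"ay":0,"az":0},{"dx":0,"dy":0,"dz":0,"ax":0,"ay":0,"az":0}]'
python3 - <<'E'
from h import *
c=bot.camera('wrist');save(c,'w4.png')
print(bot.get_obs()['ft_force'],bot.get_obs()['eef_pos'])
E
```

```text
clock: 5.65
eef_pos: [0.5164, -0.1967, 0.1509]
tool_rot: [0.998, 0.061, 0.0, 0.0]
ft_force: [-3.1, 0.4, 6.7]
grip_width: 0.0001
[-2.77482371  1.04605268  6.12958633] [ 0.51636924 -0.1966863   0.15088626]
```

View pics/w4.png

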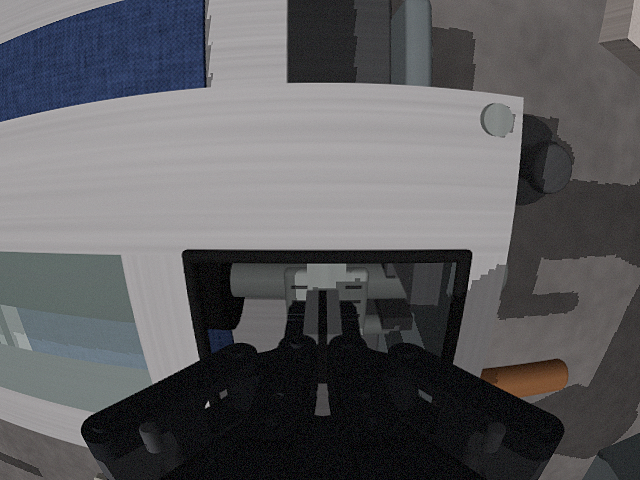

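```bash
python3 -m handwheel '[{"dx":0,"dy":0,"dz":0.08,"ax":0,"ay":0,"az":0},{"dx":0,"dy":0,"dz":0,"ax":0,"ay":0,"az":0}]'
python3 -m handwheel '[{"dx":0,"dy":0,"dz":0.06,"ax":0,"ay":0,"az":0},{"dx":0,"dy":0,"dz":0,"ax":0,"ay":0,"az":0}]'
```

```text
clock: 5.9
eef_pos: [0.5165, -0.1967, 0.1503]
tool_rot: [0.998, 0.061, 0.001, 0.0]
ft_force: [-4.5, 1.5, 13.4]
grip_width: 0.0003
clock: 6.1
eef_pos: [0.5165, -0.1967, 0.1501]
tool_rot: [0.998, 0.061, 0.001, 0.0]
ft_force: [-8.4, 4.2, 20.1]
grip_width: 0.0002
```

```bash
python3 -m handwheel '[{"dx":0,"dy":0,"dz":-0.3,"ax":0,"ay":0,"az":0},{"dx":0,"dy":0,"dz":-0.7,"ax":0,"ay":0,"az":0},{"dx":0,"dy":0,"dz":-1,"ax":0,"ay":0,"az":0},{"dx":0,"dy":0,"dz":-1,"ax":0,"ay":0,"az":0},{"dx":0,"dy":0,"dz":-1,"ax":0,"ay":0,"az":0},{"dx":-0.5,"dy":0,"dz":0,"ax":0,"ay":0,"az":0},{"dx":-0.8,"dy":0,"dz":0,"ax":0,"ay":0,"az":0},{"dx":-0.8,"dy":0,"dz":0,"ax":0,"ay":0,"az":0},{"dx":-0.8,"dy":0,"dz":0,"ax":0,"ay":0,"az":0},{"dx":0,"dy":0,"dz":0,"ax":0,"ay":0,"az":0},{"dx":0,"dy":0,"dz":0,"ax":0,"ay":0,"az":0}]'
python3 - <<'E'
from h import *
c=bot.camera('wrist');save(c,'w5.png')
E
```

```text
clock: 7.2
eef_pos: [0.445, -0.2057, 0.2468]
tool_rot: [0.998, 0.061, 0.0, 0.0]
ft_force: [0.1, -0.9, -0.2]
grip_width: -0.0
```

View pics/w5.png

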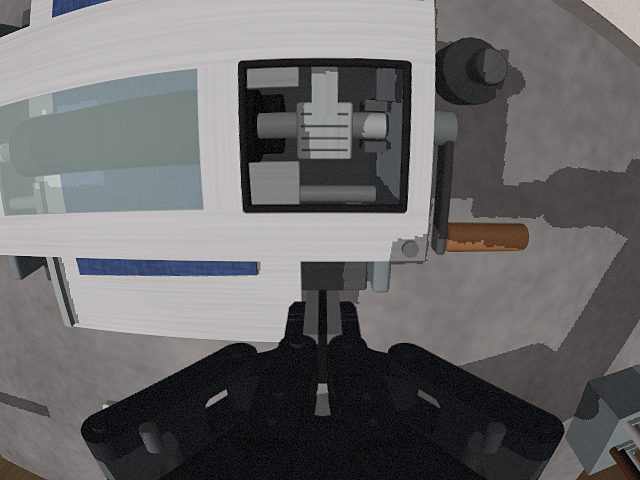

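```bash
python3 -m handwheel '[{"dx":0,"dy":-0.5,"dz":0,"ax":0,"ay":0,"az":0},{"dx":0,"dy":-1,"dz":0,"ax":0,"ay":0,"az":0},{"dx":0,"dy":-1,"dz":0,"ax":0,"ay":0,"az":0},{"dx":0,"dy":-1,"dz":0,"ax":0,"ay":0,"az":0},{"dx":0,"dy":-1,"dz":0,"ax":0,"ay":0,"az":0},{"dx":0,"dy":-1,"dz":0,"ax":0,"ay":0,"az":0},{"dx":0,"dy":-1,"dz":0,"ax":0,"ay":0,"az":0},{"dx":0,"dy":-1,"dz":0,"ax":0,"ay":0,"az":0},{"dx":0,"dy":-1,"dz":0,"ax":0,"ay":0,"az":0},{"dx":0,"dy":-1,"dz":0,"ax":0,"ay":0,"az":0},{"dx":0,"dy":-1,"dz":0,"ax":0,"ay":0,"az":0},{"dx":0,"dy":-1,"dz":0,"ax":0,"ay":0,"az":0}]'
python3 -m handwheel '[{"dx":0,"dy":-0.85,"dz":0,"ax":0,"ay":0,"az":0},{"dx":0,"dy":0,"dz":0,"ax":0,"ay":0,"az":0},{"dx":0,"dy":0,"dz":0,"ax":0,"ay":0,"az":0}]'
python3 - <<'E'
from h import *
import pickle
c=bot.camera('wrist');save(c,'w6.png');pickle.dump({k:c[k] for k in('eye','rotation','intrinsics')},open('w6.pkl','wb'))
E
```

```text
clock: 8.45
eef_pos: [0.4116, 0.065, 0.2468]
tool_rot: [0.997, 0.073, -0.001, -0.007]
ft_force: [-0.2, 0.2, -0.2]
grip_width: 0.0002
clock: 8.75
eef_pos: [0.411, 0.0708, 0.2471]
tool_rot: [0.997, 0.078, -0.001, -0.012]
ft_force: [-0.2, -0.8, -0.0]
grip_width: 0.0002
```

View pics/w6.png

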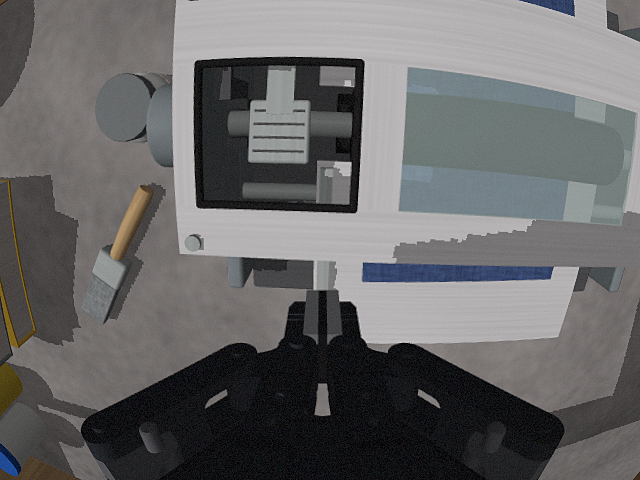

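```bash
python3 - <<'E'
from m import *
o=bot.get_obs();print(o['joint_pos'].round(3),Ro.from_quat(o['tool_rot']).as_rotvec())
meas('w6.pkl',[(202,66),(357,67),(352,204),(204,202)],[(249,102),(309,102),(308,162),(248,160)])
E
```

```text
[ 0.154  0.078 -0.2    1.293  0.023  3.141] [-3.10896827 -0.24148391  0.00322668]
win cen [0.478  0.1091] sides [np.float64(0.0835), np.float64(0.0743), np.float64(0.0839), np.float64(0.0768)] yaw 0.125
pad cen [0.4789 0.1102] sides [np.float64(0.035), np.float64(0.0343), np.float64(0.0345), np.float64(0.0336)] yaw 0.118
tcp [0.411  0.0706 0.2471] tool axes
 [[ 0.988  0.154 -0.004]
 [ 0.154 -0.988  0.023]
 [-0.    -0.023 -1.   ]] to pad in tool: [ 0.0732 -0.0286  0.0006]
```

```bash
python3 -m handwheel '[{"dx":0,"dy":0,"dz":0,"ax":0,"ay":0,"az":-0.72},{"dx":0,"dy":0,"dz":0,"ax":0,"ay":0,"az":-0.72},{"dx":0,"dy":0,"dz":0,"ax":0,"ay":0,"az":0},{"dx":0,"dy":0,"dz":0,"ax":0,"ay":0,"az":0}]'
cat > g.py <<'E'
from h import *
o=bot.get_obs();print(o['joint_pos'].round(3),o['eef_pos'].round(4));R=Ro.from_quat(o['tool_rot']).as_matrix();print(R.round(3),'yaw',np.arctan2(R[1,0],R[0,0]))
# turn in tool frame to bring z to -world z
z=R.T@np.array([0,0,-1.]);print('tilt fix ax,ay (frac)',np.cross([0,0,1],z)/.15)
print('shift to left pad (frac*rows)',R.T@(np.array([.4785,.1095,o['eef_pos'][2]])-o['eef_pos'])/.025)
E
python3 g.py
```

```text
clock: 9.2
eef_pos: [0.411, 0.0707, 0.2472]
tool_rot: [0.983, 0.183, 0.0, -0.012]
ft_force: [-0.6, 0.4, -0.8]
grip_width: -0.0001
[ 0.154  0.078 -0.2    1.293  0.024  2.927] [0.411  0.0707 0.2472]
[[ 0.933  0.361 -0.004]
 [ 0.361 -0.932  0.023]
 [ 0.005 -0.023 -1.   ]] yaw 0.36881690864329547
tilt fix ax,ay (frac) [-0.15377883 -0.03245638  0.        ]
shift to left pad (frac*rows) [ 3.08024615 -0.47474376  0.02595409]
```

```bash
python3 -m handwheel '[{"dx":0,"dy":0,"dz":0,"ax":-0.154,"ay":-0.032,"az":0},{"dx":0.77,"dy":-0.12,"dz":0,"ax":0,"ay":0,"az":0},{"dx":0.77,"dy":-0.12,"dz":0,"ax":0,"ay":0,"az":0},{"dx":0.77,"dy":-0.12,"dz":0,"ax":0,"ay":0,"az":0},{"dx":0.77,"dy":-0.12,"dz":0,"ax":0,"ay":0,"az":0},{"dx":0,"dy":0,"dz":0.5,"ax":0,"ay":0,"az":0},{"dx":0,"dy":0,"dz":0.5,"ax":0,"ay":0,"az":0},{"dx":0,"dy":0,"dz":0.4,"ax":0,"ay":0,"az":0},{"dx":0,"dy":0,"dz":0,"ax":0,"ay":0,"az":0},{"dx":0,"dy":0,"dz":0,"ax":0,"ay":0,"az":0}]'
python3 g.py; python3 - <<'E'
from h import *
c=bot.camera('wrist');save(c,'w7.png')
E
```

```text
clock: 10.2
eef_pos: [0.4781, 0.1104, 0.2122]
tool_rot: [0.983, 0.185, -0.0, 0.0]
ft_force: [0.3, 0.6, -1.0]
grip_width: -0.0001
[ 0.227  0.243 -0.093  1.235 -0.     2.997] [0.4781 0.1104 0.2122]
[[ 0.932  0.364 -0.   ]
 [ 0.364 -0.932 -0.   ]
 [-0.     0.    -1.   ]] yaw 0.37206890341245025
tilt fix ax,ay (frac) [ 0.0012063   0.00102507 -0.        ]
shift to left pad (frac*rows) [1.19243894e-03 3.88241874e-02 6.84171162e-06]
```

View pics/w7.png

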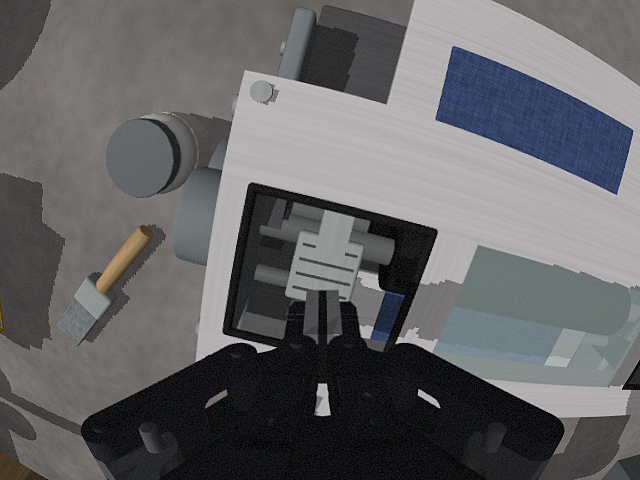

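```bash
python3 -m handwheel '[{"dx":0,"dy":0,"dz":0.4,"ax":0,"ay":0,"az":0},{"dx":0,"dy":0,"dz":0.4,"ax":0,"ay":0,"az":0},{"dx":0,"dy":0,"dz":0.4,"ax":0,"ay":0,"az":0},{"dx":0,"dy":0,"dz":0.3,"ax":0,"ay":0,"az":0},{"dx":0,"dy":0,"dz":0.3,"ax":0,"ay":0,"az":0},{"dx":0,"dy":0,"dz":0.25,"ax":0,"ay":0,"az":0},{"dx":0,"dy":0,"dz":0.12,"ax":0,"ay":0,"az":0},{"dx":0,"dy":0,"dz":0.12,"ax":0,"ay":0,"az":0},{"dx":0,"dy":0,"dz":0,"ax":0,"ay":0,"az":0}]'
python3 -m handwheel '[{"dx":0,"dy":0,"dz":0.08,"ax":0,"ay":0,"az":0},{"dx":0,"dy":0,"dz":0.08,"ax":0,"ay":0,"az":0},{"dx":0,"dy":0,"dz":0,"ax":0,"ay":0,"az":0}]'
python3 -m handwheel '[{"dx":0,"dy":0,"dz":0.08,"ax":0,"ay":0,"az":0},{"dx":0,"dy":0,"dz":0,"ax":0,"ay":0,"az":0}]'
```

```text
clock: 11.15
eef_pos: [0.477, 0.1102, 0.1547]
tool_rot: [0.983, 0.185, -0.001, -0.0]
ft_force: [-2.9, 0.2, 4.3]
grip_width: 0.0
clock: 11.45
eef_pos: [0.4773, 0.1102, 0.151]
tool_rot: [0.983, 0.185, -0.001, -0.0]
ft_force: [-3.1, -0.3, 6.1]
grip_width: 0.0
clock: 11.65
eef_pos: [0.4775, 0.1103, 0.15]
tool_rot: [0.983, 0.185, -0.0, -0.0]
ft_force: [-5.9, -1.3, 10.6]
grip_width: 0.0001
```

```bash
python3 -m handwheel '[{"dx":0,"dy":0,"dz":0.08,"ax":0,"ay":0,"az":0},{"dx":0,"dy":0,"dz":0,"ax":0,"ay":0,"az":0}]'
python3 - <<'E'
from h import *
c=bot.camera('wrist');save(c,'w8.png')
E
```

```text
clock: 11.85
eef_pos: [0.4775, 0.1103, 0.1496]
tool_rot: [0.983, 0.185, 0.0, -0.0]
ft_force: [-8.6, -2.6, 21.9]
grip_width: 0.0001
```

View pics/w8.png

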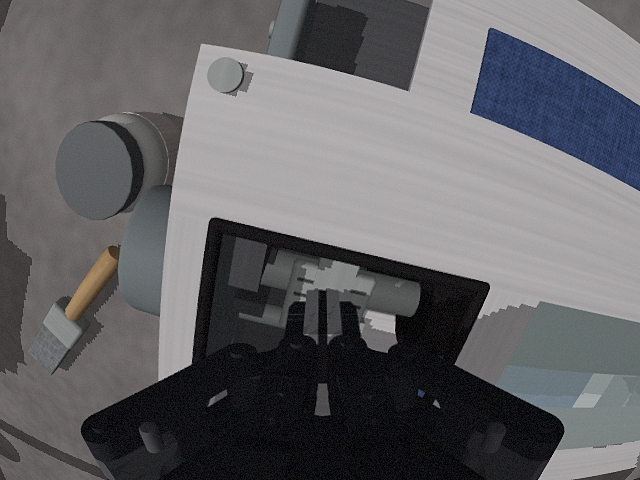

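```bash
python3 -m handwheel '[{"dx":0,"dy":0,"dz":-0.3,"ax":0,"ay":0,"az":0},{"dx":0,"dy":0,"dz":-0.7,"ax":0,"ay":0,"az":0},{"dx":0,"dy":0,"dz":-1,"ax":0,"ay":0,"az":0},{"dx":0,"dy":0,"dz":-1,"ax":0,"ay":0,"az":0},{"dx":0,"dy":0,"dz":-1,"ax":0,"ay":0,"az":0},{"dx":-0.5,"dy":0,"dz":-0.4,"ax":0,"ay":0,"az":0},{"dx":-0.8,"dy":0,"dz":0,"ax":0,"ay":0,"az":0},{"dx":-0.8,"dy":0,"dz":0,"ax":0,"ay":0,"az":0},{"dx":-0.8,"dy":0,"dz":0,"ax":0,"ay":0,"az":0},{"dx":-0.8,"dy":0,"dz":0,"ax":0,"ay":0,"az":0},{"dx":0,"dy":0,"dz":0,"ax":0,"ay":0,"az":0},{"dx":0,"dy":0,"dz":0,"ax":0,"ay":0,"az":0}]'
python3 - <<'E'
from h import *
c=bot.camera('wrist');save(c,'w9.png')
t=bot.camera('top');save(t,'t9.png');s=bot.camera('scene')
a=cv2.resize(s['img'][170:320,180:390],None,fx=3.8,fy=3.8,interpolation=cv2.INTER_CUBIC);save({'img':a},'s9.png')
E
```

```text
clock: 13.1
eef_pos: [0.3916, 0.0766, 0.2565]
tool_rot: [0.983, 0.185, 0.0, -0.0]
ft_force: [0.8, 0.7, 0.6]
grip_width: -0.0002
```

View pics/w9.png

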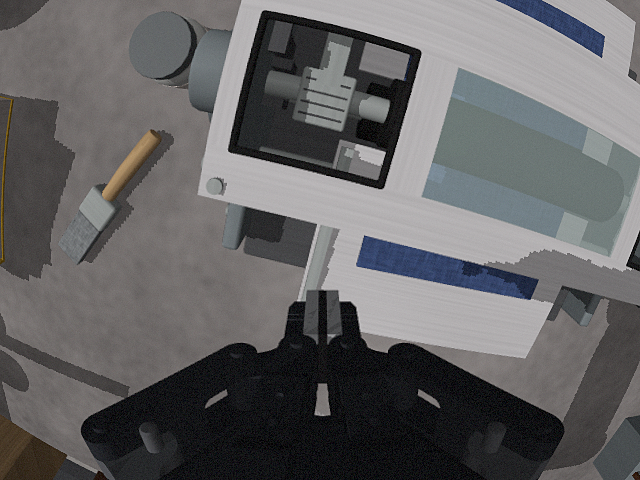

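View pics/s9.png

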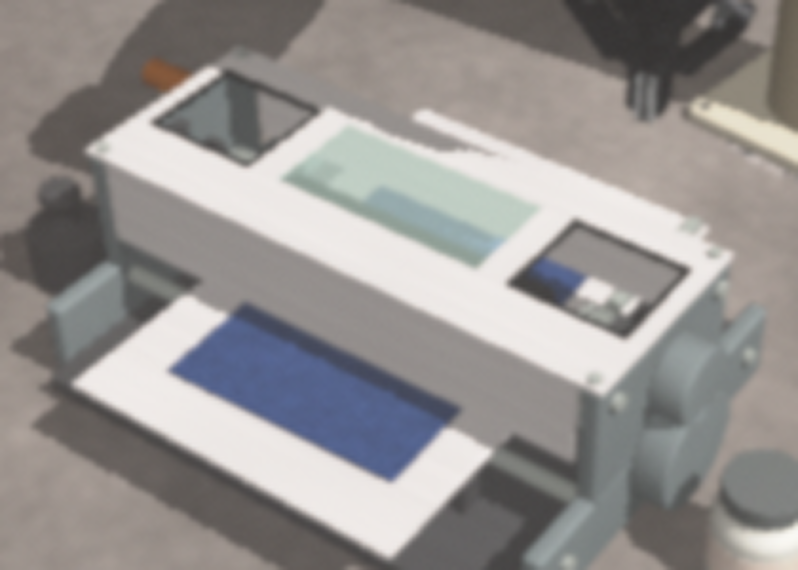

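View pics/t9.png

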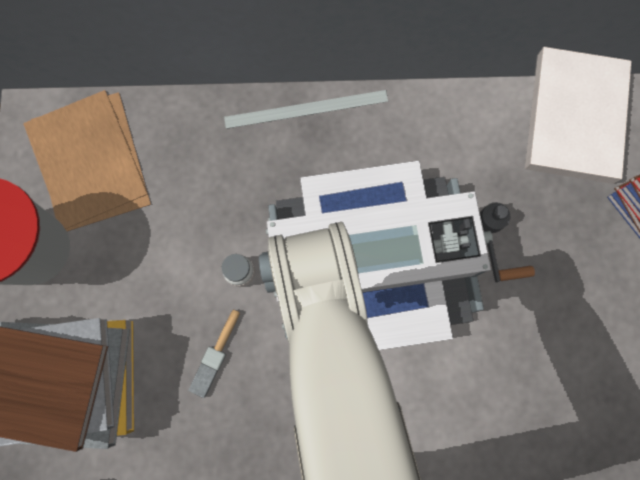

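```bash
python3 - <<'E'
from h import *
c=bot.camera('scene');a=cv2.resize(c['img'][170:320,180:390],None,fx=3.8,fy=3.8,interpolation=cv2.INTER_CUBIC).copy()
th=.12;mx=np.array([np.cos(th),np.sin(th),0]);my=np.array([-np.sin(th),np.cos(th),0]);ez=np.array([0,0,1])
for w in [(.478,.1095,.169),(.5155,-.198,.169)]:
    for dz,t,col in [(-.039,-.2,(255,0,0)),(-.013,.2,(0,180,0))]:
        ax=mx*np.cos(t)-ez*np.sin(t)
        q=[(proj(c,np.array(w)+dz*ez+s*.019*ax+u*.018*my)-[180,170])*3.8 for s,u in [(1,1),(1,-1),(-1,-1),(-1,1)]]
        cv2.polylines(a,[np.int32(q)],True,col,1)
save({'img':a},'s10.png')
E
```

```text
(no output)
```

View pics/s10.png

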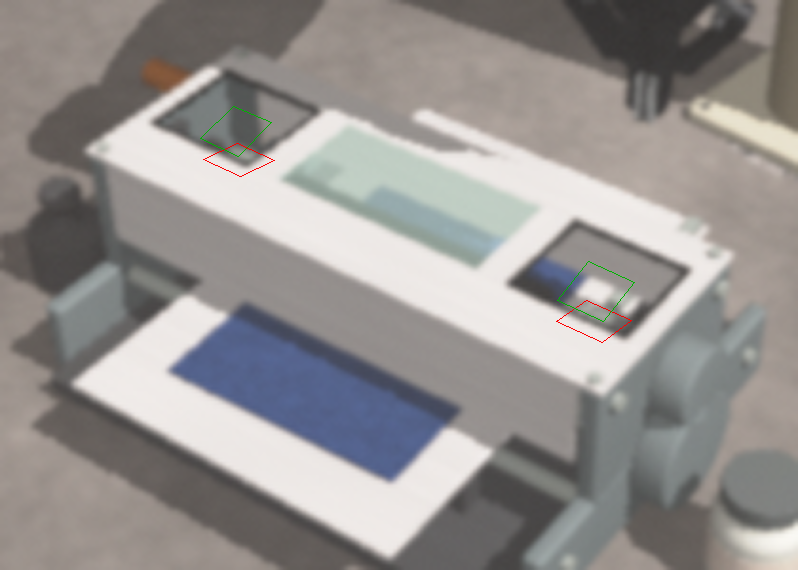

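```bash
python3 -c "
from h import *
print(bot.get_obs()['clock'],bot.get_obs()['ft_force']);print(bot.job_done())"
```

```text
13.3 [0.10316699 0.80024326 0.01286005]
the job is handed in; nothing more can be done
None
```

Both throw-off levers are pressed down to their stops, right first, then left, and I handed the job in at 13.3 s.

**Levers:** I pressed each with the shut fingertips through its window. The TCP stalled at 0.150 m and the vertical force rose to about 20–22 N, against 4–7 N during travel, which is the hard stop. After I drew back, both paddles lay on the outlines I projected for "down" in the scene picture. The right paddle is mostly hidden in that view. The wrist pictures also show both paddles lower. I did not measure the lever angles or the roller's lift directly.

**Guard:** I saw no sign of contact with the guard or its edging. My estimate was about 10 mm of room at the edging. The wrist force read about zero outside the presses. During the presses there was also up to about 9 N sideways, which I put down mostly to the tilted paddle faces.

**Other items:** The cover, jar, weight and brush look unmoved in the last pictures; I did not measure their positions again.

**What went wrong:**
- The first two move commands were refused because each row needs all six numbers; nothing moved.
- On the way to the left window the last joint reached its range limit (3.14 rad). The move ended about 30 mm short with a slight tilt, in free air above the guard. I turned the tool about 0.2 rad, levelled it, and carried on.

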